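# Fetch a brass anvil from a deep well with sprung tongs and press it into its seat

### The arm

A 7-joint arm with a two-finger parallel gripper is mounted at the origin on the work surface. World frame = base frame: x ahead of the robot, y to its left, z up, the work surface at z = 0. Lengths are in m, angles in rad, forces in N, time in s.
With the tool pointing down it reaches from about 0.35 to 0.9 m from the base axis. Payload 19.9 kg.
Tool frame: the origin (TCP) lies between the finger pads; the fingertips stand 19 mm ahead of it and the grasp point (between the pads) is the TCP; z points along the fingers, y is the line along which they close (so a half turn about z gives the same grasp; the last joint's range is limited). The gripper opens to 94 mm and grips with 3 to 60 N. Pads are 16 mm wide; open, the fingers measure 119 mm over their backs; the gripper's body (75 mm by 177 mm) begins 78 mm behind the grasp point.
Start: joints at [-1.228, 0.417, -0.01, 1.614, 0.005, 1.111, -0.053], TCP at [0.235, 0.579, 0.224] pointing down, gripper open.
Joint ranges: [-2.81, 2.81], [-0.39, 2.02], [-1.27, 1.25], [0.06, 2.57], [-1.19, 4.33], [0.19, 2], [-2.82, 2.82]. Speed limits (rad/s): [1.89, 1.89, 2.39, 2.39, 3.01, 3.01, 3.01].

### API

Orientations are given as a 3x3 rotation matrix whose columns are the frame's x, y, z axes.
In Python, from rig import robot gives the robot as it stands. Calls block until the motion is done:
- robot.move_ptp(position, orientation): joint-space move of the TCP to a pose.
- robot.move_linear(position, velocity=0.15, frame=None, threshold=None): straight line of the TCP; frame=None keeps the orientation; velocity is the mean speed in m/s. With threshold (N) it stops when the force on the tool has changed by that much, and returns True; else False.
- robot.goto_joints(angles): joint-space move.
- robot.gripper_to(opening): finger opening in m; the grip force is fixed at half the most; returns when the fingers have stopped.
- robot.pause(seconds).
- robot.ik(position, orientation): joint angles nearest the present ones, or None.
- robot.get_state(): the state.
- robot.grab_frame(name): name is "scene" or "top" or "wrist"; returns the picture (384x512x3 uint8, red, green, blue); there is no depth.
- robot.camera_info(name): a dict with "fx", "fy", "cx", "cy" (pixels), "rvec" (rotation vector, rad) and "tvec" (3), from world to camera coordinates, as OpenCV has them. Camera axes: x right, y down, z forward; pixel columns grow to the right and rows downward; lengths in m; the calibration is good to about 2 mm. A picture is of the moment at which its call begins: read the wrist's pose just before it. camera_info takes no time and is no camera call; for the wrist camera it gives the pose at the moment of the call.
A pose or a line that the arm cannot do raises robot.PlanningError and nothing moves.
- robot.sign_off(): hands the job in; it is judged then, once.
The state is a dict: "time": time; "qpos": joint angles; "joint_vel": joint speeds; "effort": joint torques, N m; "ee_pos": TCP position; "tool_rot": TCP orientation; "force": force on the tool from outside, world axes, zero at the start; "moment": the same for the moment, N m; "opening": finger opening in m; "grasp_force": force on a finger pad.
Only numpy, scipy, OpenCV 4.12 (cv2) and the standard library are available. Lean on these libraries where they do the work, as an engineer would, in place of code of your own. Each camera call takes 0.05 s, during which the arm holds its last target. There are 200 camera calls.

### The job

Take the sprung tongs out of their green holder and use them to pull the brass anvil out of its deep well in the blue rack, then press it gently down into the hole on top of the elevating screw until its collar sits flush on the seat. Let go of it and stand the tongs back in the holder. Leave the other anvils and the test block where they are, do not touch the brass anvil with the gripper itself, and never press hard with the tongs or the anvil.

Things in the scene. Friction and masses are not known exactly. Their poses are not given: they have to be found in the camera images.
- tongs: Upright sprung tongs, tips down in the holder, 126 mm tall, 120 g, red top and finger pads, steel legs. Origin: midway between the tips' ends; z up to the red top, y the line along which the legs close. Legs 12 mm wide (x), 4 mm thick (y); open, 16 mm apart inside, 24 mm over their outsides. The tips' ends are rounded (radius 2 mm).
- tongs_grip (a point): Where to hold the tongs: midway between the red finger pads, 95 mm above the tips. Pads: 20 mm wide (x), 30 mm tall (80 to 110 mm above the tips), 40 mm over their outsides when open. A top bar, 16 x 28 mm (x, y), spans 114 to 126 mm above the tips.
- tong_l (a joint): Closing travel of one leg of the tongs (the other is alike), 0 open to 0.0048 m, legs stay parallel. Springs hold the legs open: a leg starts to move at 8 N and yields 1 mm per further 1 N. About 11 N on the pads brings the jaws onto a 10 mm post (pads 34 mm apart); what is beyond that grips the post. Let up below it and they spring off.
- holder: Green block, 66 x 72 x 50 mm, fixed, in whose well the tongs stand. Origin: centre of its underside; the well is open at the top, 17 mm along x, 32 mm along y and 45 mm deep.
- holder_well (a point): Centre of the floor of the holder's well (45 mm below its top); the tongs' origin lies here when they stand in it. Axes as the holder's.
- rack: Rack, blue above a black foot, 56 x 132 x 75 mm, fixed. Three wells in a row along y (at -40, 0, 40 mm), each 26 mm (x) by 28 mm (y), open at the top; 50 mm down they narrow to a 16 mm round socket for an anvil's stem, the collar resting on the ledge, 25 mm above the bench. Sprung balls hold the stem: pulling it out takes 5 to 12 N. Origin: centre of its underside.
- rack_top (a point): Centre of the rack's top face, 75 mm above its underside; z up, axes as the rack's.
- brass_anvil: Yellow brass anvil, 40 mm tall, about 50 g, round: stem 14 mm thick, 16 mm long, its lowest 1.5 mm tapering to 12 mm; collar 22 mm wide, 6 mm thick; post 10 mm thick, 18 mm tall. Origin: centre of the stem's lower end; z along the axis to the post. Starts in any of the three wells, post top 26 mm below the rack's top. The tongs' tips can rest on the collar's top to push it.
- anvil_collar (a point): Centre of the underside of the brass anvil's collar, 16 mm above its origin; when it is home this point is at the height of the seat point.
- screw: Elevating screw in a bench stand: grey round foot 96 mm in diameter, black bellows, square bright head 50 x 50 mm whose top is 70 mm above the bench. Fixed. Origin: centre of its underside.
- seat (a point): Screw's axis at the head's top face, z up. The head is eccentric and clamped at an unknown angle: the seat hole's centre lies 5 mm from here, any way round (not measured: find it by feel or sight). Vertical hole, 16 mm wide, 20 mm deep, sharp rim. Sprung balls 8 mm down resist the stem: 5 to 15 N push it in over the last 10 mm, it then stays; its weight alone does not.
- steel_anvil: Plain steel anvil, the same shape and size as the brass anvil, standing in another well of the rack. Leave it there. Origin: centre of the stem's flat end.
- dark_anvil: Black anvil, the same shape and size as the brass anvil, standing in another well of the rack. Leave it there. Origin: centre of the stem's flat end.
- vee_anvil: Loose steel vee anvil, 60 mm in diameter and about 31 mm tall, bystander. Origin: centre of its underside.
- test_block: Loose round test block, 60 mm in diameter, 14 mm thick, bystander. Origin: centre of its underside.
There are look-alikes about, which are no part of the job. Leave any pink look-alike of the tongs alone.

How it is judged:
By the outcome, as a careful person would: the job done as asked, in the order asked, and still so for the second after the job is handed in, with the robot touching nothing.
It also fails if it takes over 72 s, if anything falls off the work surface, if the arm or the gripper's body presses on something with over 40 N, if the wrist force passes 120 N, or if a joint passes its speed limit or range.

## Working session

There is one attempt and no reset: what is moved stays moved. The work goes in short steps, each a Python script; the robot and the scene stay as the last script left them, time stands still between calls to the robot, and variables do not carry over. Pictures are saved under pics/ and viewed, at most 10 in all, crops included, and the job is handed in when it is done.

```bash
ls; mkdir -p pics; python3 - <<'E'
from rig import robot
import cv2,numpy as np
for n in ("scene","top"):
    f=robot.grab_frame(n); cv2.imwrite(f"pics/{n}0.png",f[:,:,::-1])
    print(n,{k:np.round(v,3).tolist() for k,v in robot.camera_info(n).items()})
a=cv2.imread("pics/scene0.png");b=cv2.imread("pics/top0.png")
cv2.imwrite("pics/t.png",cv2.resize(b,(800,600),interpolation=cv2.INTER_CUBIC))
cv2.imwrite("pics/s.png",cv2.resize(a,(800,600),interpolation=cv2.INTER_CUBIC))
s=robot.get_state();print(s["time"],s["force"],s["tool_rot"],s["opening"])
E
```

```text
pics
scene {'fx': 437.803, 'fy': 437.803, 'cx': 249.508, 'cy': 195.848, 'rvec': [1.495, 2.299, -0.693], 'tvec': [0.214, -0.402, 1.355]}
top {'fx': 421.084, 'fy': 421.084, 'cx': 255.976, 'cy': 190.786, 'rvec': [2.055, -2.169, 0.241], 'tvec': [0.081, 0.601, 0.789]}
0.1 [-0.88379592 -0.10953785  0.07539578] [[-9.26864015e-01  3.75397115e-01 -3.21036247e-04]
 [ 3.75397240e-01  9.26863426e-01 -1.04921410e-03]
 [-9.63151908e-05 -1.09299492e-03 -9.99999398e-01]] 0.09400498336385436
```

View pics/t.png

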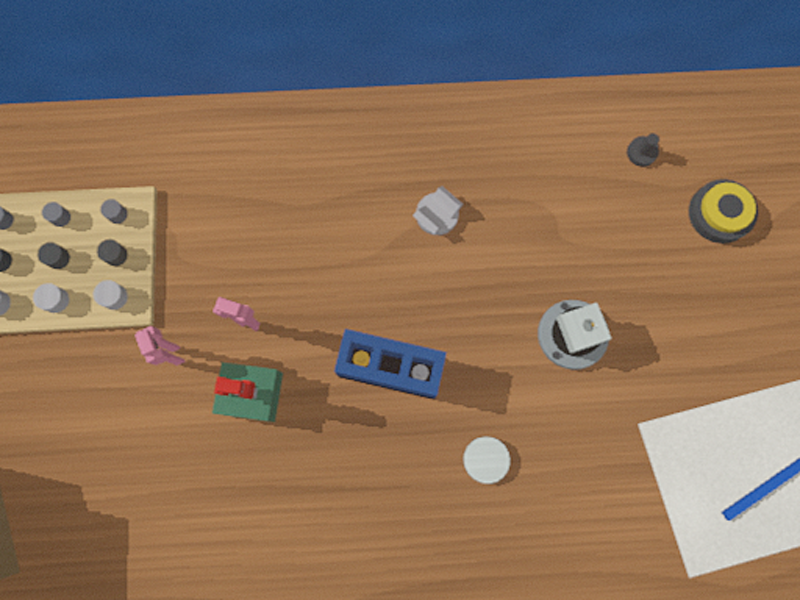

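View pics/s.png

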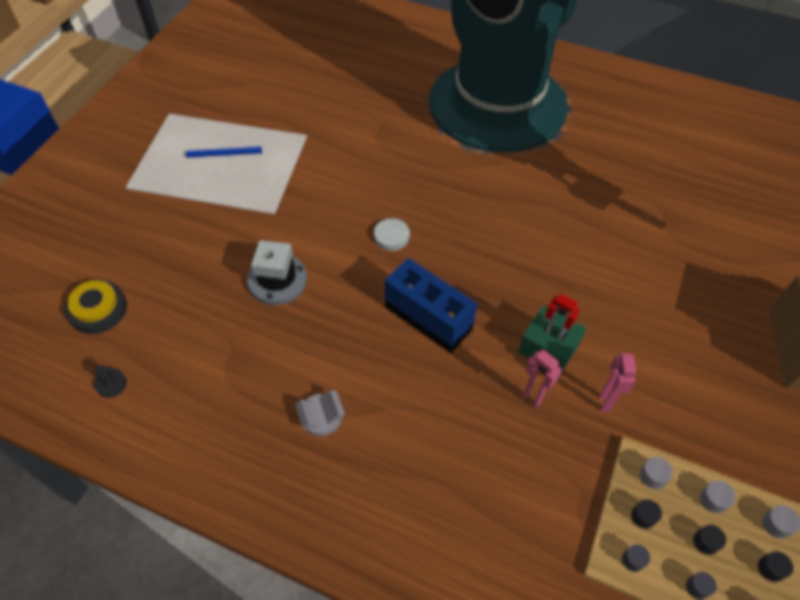

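The top view shows the red tongs at (235,385) in the green holder at (247,393). The pink look-alikes are at (155,345) and (235,312). In the blue rack, brass is in the left well (361,358), dark is in the middle (391,364), and steel is on the right (420,372). The screw head is at (583,328) with its hole near (588,325). The yellow button at (725,210) is not part of the job.

```bash
cat > h.py <<'E'
from rig import robot
import cv2,numpy as np
def cam(ci):
    R=cv2.Rodrigues(np.array(ci["rvec"],float))[0]; t=np.array(ci["tvec"],float).ravel()
    K=np.array([[ci["fx"],0,ci["cx"]],[0,ci["fy"],ci["cy"]],[0,0,1]]); return K,R,t
def ray(ci,uv,z):
    K,R,t=cam(ci); c=-R.T@t
    uv=np.atleast_2d(np.array(uv,float))
    d=(R.T@np.linalg.inv(K)@np.c_[uv,np.ones(len(uv))].T).T
    return c+d*((z-c[2])/d[:,2])[:,None]
def proj(ci,p):
    K,R,t=cam(ci); q=K@(R@np.atleast_2d(p).T+t[:,None]); return (q[:2]/q[2]).T
def down(yaw):
    # tool z down; tool y axis at angle yaw in world xy
    y=np.array([np.cos(yaw),np.sin(yaw),0]); z=np.array([0,0,-1.]); x=np.cross(y,z)
    return np.c_[x,y,z]
def mask(rgb,lo,hi):
    return cv2.inRange(cv2.cvtColor(rgb,cv2.COLOR_RGB2HSV),lo,hi)
def blobs(m,amin=15):
    cs=cv2.findContours(m,cv2.RETR_EXTERNAL,cv2.CHAIN_APPROX_NONE)[0]
    return sorted([c for c in cs if cv2.contourArea(c)>amin],key=cv2.contourArea,reverse=True)
E
python3 - <<'E'
from h import *
np.set_printoptions(precision=4,suppress=True)
ci=robot.camera_info("top"); f=cv2.imread("pics/top0.png")[:,:,::-1].copy()
K,R,t=cam(ci);print("cam",-R.T@t)
for n,uv,z in (("tongs",(235,385),.126),("holder",(247,390),.05),("pink1",(150,340),.12),("pink2",(232,308),.12),("brass",(361,358),.049),("rack",(391,360),.075),("head",(583,328),.07),("hole",(588,325),.07),("vee",(438,212),.03),("block",(487,460),.014)):
    print(n,ray(ci,np.array(uv)*.64,z)[0])
for n,lo,hi,z in (("red",(0,170,120),(6,255,255),.126),("green",(60,60,30),(90,255,255),.05),("blue",(105,120,60),(125,255,255),.075)):
    for c in blobs(mask(f,lo,hi),60)[:3]:
        r=cv2.minAreaRect(c); b=ray(ci,cv2.boxPoints(r),z); print(n,cv2.contourArea(c),np.array(r[0]),ray(ci,r[0],z)[0]); print(b[:,:2].tolist())
w=robot.camera_info("wrist");K,R,t=cam(w);s=robot.get_state();T=s["tool_rot"]
print("wrist cam in tool",T.T@(-R.T@t-s["ee_pos"]),"axes in tool",(T.T@R.T),w["fx"])
E
```

```text
cam [0.4221 0.0627 0.8989]
tongs [0.4977 0.247  0.126 ]
holder [0.4979 0.2498 0.05  ]
pink1 [0.5573 0.3494 0.12  ]
pink2 [0.591  0.2519 0.12  ]
brass [0.5312 0.1025 0.049 ]
rack [0.5233 0.0637 0.075 ]
head [ 0.5517 -0.1836  0.07  ]
hole [ 0.5552 -0.1904  0.07  ]
vee [ 0.7318 -0.0123  0.03  ]
block [ 0.3931 -0.0547  0.014 ]
red 204.5 [149.5243 247.8459] [0.4952 0.2486 0.126 ]
[[0.4901529964439107, 0.27195176525987724], [0.5094980605718593, 0.2689740348316701], [0.5001776609987878, 0.2251030649529891], [0.4809139253967339, 0.22831395050169756]]
green 889.0 [158.104  250.3237] [0.4965 0.2498 0.05  ]
[[0.47222507802893104, 0.29389510162515237], [0.5376101738370327, 0.28406117522025975], [0.5210761908112163, 0.20497432560034168], [0.45612899346956853, 0.2160951794891588]]
blue 27178.0 [255.5  32.5] [0.9555 0.0298 0.075 ]
[[1.0645904215939572, 0.5906812753379546], [1.007154254990274, -0.544337995147278], [0.8494772487802942, -0.5149579416843697], [0.9060288731760521, 0.5788910024893236]]
blue 1854.0 [249.2887 232.6027] [0.5191 0.0658 0.075 ]
[[0.5093322755808778, 0.13589903014181848], [0.5656481721597191, 0.12075914102590253], [0.5289835711353978, -0.004821041388029343], [0.4735803359651868, 0.012054511886093987]]
blue 347.5 [488.0872 313.339 ] [ 0.3421 -0.3766  0.075 ]
[[0.3192839302424011, -0.3225260840535935], [0.37609104073196786, -0.42593520307899757], [0.3653434130609359, -0.4315340199400706], [0.30887473326558745, -0.3283062949972929]]
wrist cam in tool [ 0.076   0.0002 -0.1613] axes in tool [[-0.0011 -0.9654 -0.2607]
 [ 1.     -0.0012  0.0002]
 [-0.0005 -0.2607  0.9654]] 330.55594200252665
```

```bash
python3 - <<'E'
from h import *
import pickle
for n,p,y in (("screw",(.553,-.187,.22),76),("rack",(.528,.10,.24),74),("hold",(.497,.249,.22),78.3)):
    robot.move_ptp(np.array(p),down(np.radians(y)))
    ci=robot.camera_info("wrist"); f=robot.grab_frame("wrist")
    pickle.dump((ci,f),open(n+".pkl","wb")); cv2.imwrite(f"pics/{n}.png",f[:,:,::-1])
    print(n,robot.get_state()["time"])
ims=[cv2.imread(f"pics/{n}.png") for n in("screw","rack","hold")]
m=np.zeros((600,800,3),np.uint8)
m[:300,:400]=cv2.resize(ims[0],(400,300));m[:300,400:]=cv2.resize(ims[1],(400,300));m[300:,:400]=cv2.resize(ims[2],(400,300))
cv2.imwrite("pics/m1.png",m)
E
```

```text
screw 3.0667
rack 4.2333
hold 4.9417
```

View pics/m1.png

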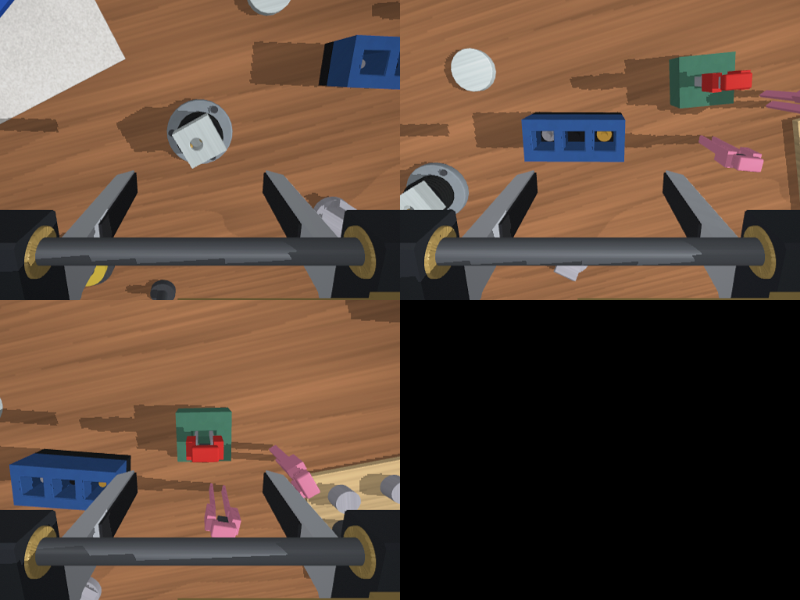

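The wrist views show the screw head with its hole at (196,144), and the rack wells with steel at (548,136), dark at (576,136) and brass at (604,136). They also show the red tongs in the green holder at (205,445). Next I measure these.

```bash
python3 - <<'E'
from h import *
import pickle
np.set_printoptions(precision=4,suppress=True)
def top(n,lo,hi,z,near,sz,vmin=None):
    ci,f=pickle.load(open(n+".pkl","rb")); m=mask(f,lo,hi); hsv=cv2.cvtColor(f,cv2.COLOR_RGB2HSV)
    c=min(blobs(m,60),key=lambda c:np.linalg.norm(np.mean(c[:,0],0)-near)); mm=np.zeros_like(m); cv2.drawContours(mm,[c],-1,255,-1); mm&=m
    v=hsv[...,2][mm>0]; thr=cv2.threshold(v,0,255,cv2.THRESH_OTSU)[0] if vmin is None else vmin
    t=((mm>0)&(hsv[...,2]>thr)).astype(np.uint8)*255; t=cv2.morphologyEx(t,cv2.MORPH_OPEN,np.ones((2,2)))
    c=blobs(t,20)[0]
    pts=ray(ci,c[:,0].astype(float),z)[:,:2]*1000
    r=cv2.minAreaRect(pts.astype(np.float32)); print(n,"thr",thr,"centre",np.array(r[0]),"size",r[1],"ang",r[2])
    return ci,f,t
s=1.28
ca,fa,ta=top("hold",(60,60,20),(90,255,255),.05,(203*s,135*s),0)
cb,fb,tb=top("hold",(0,170,60),(8,255,255),.126,(207*s,150*s),0)
cc,fc,tc=top("rack",(105,100,40),(125,255,255),.075,(173*s,136*s),0)
ci,f=pickle.load(open("rack.pkl","rb"))
bm=mask(f,(15,120,60),(32,255,255)); bm[:, :int(190*s)]=0;bm[int(160*s):]=0;bm[:int(120*s)]=0;bm[:,int(220*s):]=0
b=blobs(bm,5)[0];(u,r)=cv2.minEnclosingCircle(b);print("brass",u,r,ray(ci,u,.049))
def crop(f,x,y,w,h): return cv2.resize(f[y:y+h,x:x+w,::-1],(400,300),interpolation=cv2.INTER_CUBIC)
_,fs=pickle.load(open("screw.pkl","rb"))
m=np.zeros((600,800,3),np.uint8)
m[:300,:400]=crop(fs,200,120,120,90);m[:300,400:]=crop(fc,150,130,144,108);m[300:,:400]=crop(fa,210,130,112,84);m[300:,400:]=crop(np.dstack([tc]*3),150,130,144,108)
cv2.imwrite("pics/m2.png",m)
E
```

```text
hold thr 100.0 centre [488.2386 256.6031] size (71.84507751464844, 43.50203323364258) ang 78.20599365234375
hold thr 169.0 centre [498.1089 257.4133] size (31.533409118652344, 21.74586296081543) ang 79.5776138305664
rack thr 116.0 centre [523.7743  65.8068] size (132.208740234375, 55.486351013183594) ang 73.85749816894531
brass (261.1052551269531, 172.0) 9.9452486038208 [[0.5311 0.1044 0.049 ]]
```

View pics/m2.png

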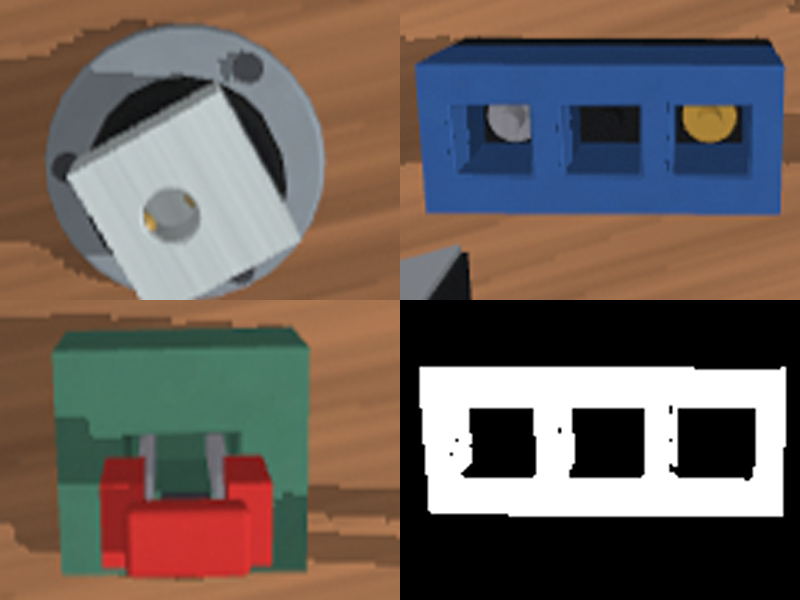

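The crops show three things. The screw hole is clear at (171,214). The brass anvil is in the right-hand well as seen from here, which is +y. The tongs' bar is at x 127–250, y 505–577, and they stand upright in the green holder. The rack fit of 132.2 x 55.5 mm matches its given size.

```bash
python3 - <<'E'
from h import *
import pickle
np.set_printoptions(precision=1,suppress=True)
L=lambda n:pickle.load(open(n+".pkl","rb"))
def q(n,pts,o,sc,z):
    p=ray(L(n)[0],np.array(o)+np.array(pts)/sc,z)[:,:2]*1000; r=cv2.minAreaRect(p.astype(np.float32)); print(n,np.array(r[0]),np.array(r[1]),r[2],"mean",p.mean(0)); return p
q("hold",[(60,272),(306,271),(308,46),(55,48)],(210,130),400/112,.05)
q("hold",[(128,277),(248,277),(250,205),(127,205)],(210,130),400/112,.131)
# hole: ellipse of the darker disc in head
ci,f=L("screw"); g=cv2.cvtColor(f,cv2.COLOR_RGB2GRAY)[170:200,236:268]
t=cv2.threshold(g,0,255,cv2.THRESH_BINARY_INV+cv2.THRESH_OTSU)[1]
for c in blobs(t,20):
    x,y,w,h=cv2.boundingRect(c); e=ray(ci,[(236+x-.5,170+y+h/2-.5),(236+x+w-.5,170+y+h/2-.5),(236+x+w/2-.5,170+y-.5),(236+x+w/2-.5,170+y+h-.5)],.07)*1000
    print(x,y,w,h,e[:,:2].mean(0),np.linalg.norm(e[0]-e[1]),np.linalg.norm(e[2]-e[3]))
q("screw",[(171-28,214),(171+28,214),(171,186),(171,242)],(200,120),400/120,.07)
E
```

```text
hold [498.4 254.4] [72.5 66.3] 78.453369140625 mean [498.4 254.1]
hold [497.8 254.4] [27.  16.6] 78.2086181640625 mean [497.8 254.3]
7 6 17 17 [ 556.1 -191.3] 16.521397065835774 17.056441960526357
screw [ 556.4 -191.1] [11.8 12.1] 31.60982894897461 mean [ 556.4 -191.1]
```

```bash
cat >> h.py <<'E'
def st(tag):
    s=robot.get_state(); print(tag,"t%.2f"%s["time"],np.round(s["ee_pos"]*1000,1),"F",np.round(s["force"],1),"op%.4f"%s["opening"],"gf%.1f"%s["grasp_force"]); return s
E
python3 - <<'E'
from h import *
R=down(np.radians(78.3))
robot.gripper_to(.06); robot.move_ptp(np.array([.498,.2543,.16]),R); st("above")
print(robot.move_linear(np.array([.498,.2543,.100]),.08,threshold=8)); st("down")
robot.gripper_to(.0385); st("grip"); robot.pause(.3); st("grip")
E
```

```text
above t5.99 [497.9 253.7 160.1] F [ 1.3 -0.3  1.2] op0.0599 gf0.0
False
down t6.89 [498.3 254.3 100.3] F [-0.5  0.3  0.2] op0.0601 gf0.0
grip t7.43 [498.1 254.5 100.1] F [1.6 1.1 1.4] op0.0387 gf8.9
grip t7.73 [498.1 254.3 100.1] F [0.6 0.6 2.8] op0.0388 gf9.0
```

```bash
python3 - <<'E'
from h import *
import pickle
print(robot.move_linear(np.array([.498,.2543,.205]),.12)); st("lift")
R=down(np.radians(73.86)); p=np.array([.5349,.1042,.19])
robot.move_ptp(p,R); robot.pause(.2); st("over")
ci=robot.camera_info("wrist"); f=robot.grab_frame("wrist"); pickle.dump((ci,f),open("ov.pkl","wb"))
print(proj(ci,[p-[0,0,.095],[.5349,.1042,.075],[.5349,.1042,.031]]))
cv2.imwrite("pics/ov.png",cv2.resize(f[90:270,140:380,::-1],(800,600),interpolation=cv2.INTER_CUBIC))
E
```

```text
False
lift t8.76 [497.6 254.2 204.3] F [ 0.4 -0.6 -1. ] op0.0387 gf8.4
over t9.62 [534.8 105.3 189.8] F [ 0.5 -0.6 -0.8] op0.0386 gf8.4
[[254.10357936 196.73436356]
 [254.19932562 190.14162091]
 [254.37040453 178.36174364]]
```

View pics/ov.png

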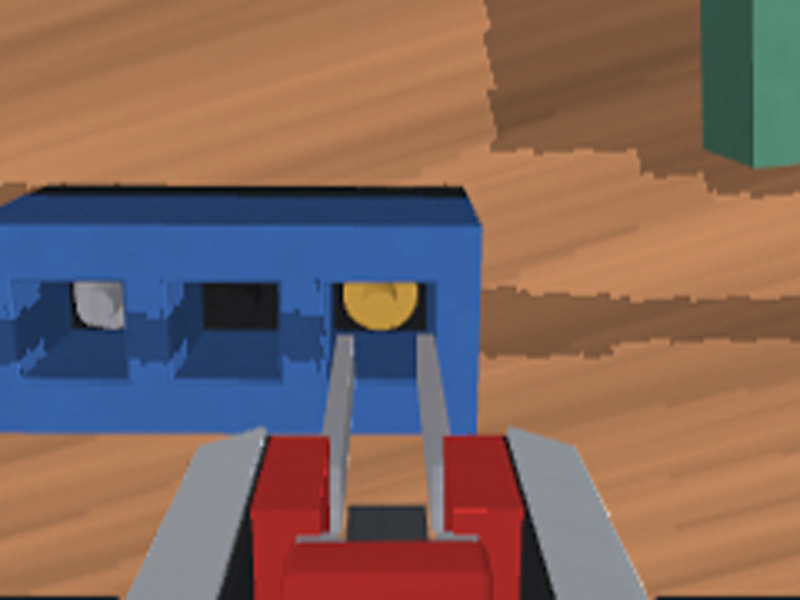

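The tips are at x 334–437 (mid 385), the well at 325–435 and the brass post at 380. The tips sit about 1 mm to +y, which agrees with the pose readout, so I correct that and go down.

```bash
python3 - <<'E'
from h import *
def mean(n=8):
    a=[]
    for _ in range(n): a.append(robot.get_state()["ee_pos"]); robot.pause(.03)
    return np.mean(a,0)
p=np.array([.5349,.1042,.19])
robot.move_linear(p-[0,0,.005],.1); e=mean()-(p-[0,0,.005]); print(e*1000)
c=p.copy(); c[:2]-=e[:2]; c[2]=.165
print(robot.move_linear(c,.08,threshold=5)); m=mean(); st("tips .07"); print((m-c)*1000,(m-p)*1000)
c[2]=.131; print(robot.move_linear(c,.06,threshold=5)); st("in"); 
c[2]=.124; print(robot.move_linear(c,.015,threshold=3)); st("touch"); print((mean()-p)*1000)
E
```

```text
[-0.04466299  0.07175011 -0.0848004 ]
False
tips .07 t10.86 [535.1 104.2 165.2] F [ 0.5  0.6 -0.4] op0.0382 gf8.4
[ 0.04281176 -0.10456163 -0.0112964 ] [  0.08747475  -0.17631174 -25.0112964 ]
False
in t11.57 [535.1 104.  131.1] F [-0.9  0.6 -1.5] op0.0386 gf8.4
True
touch t11.97 [535.1 104.1 125.6] F [-0.3 -0.   4.7] op0.0386 gf8.5
[ 1.16213299e-01 -4.65948160e-02 -6.43765419e+01]
```

```bash
python3 - <<'E'
from h import *
c=np.array([.5349,.1042,.1262]); robot.move_linear(c,.02); robot.gripper_to(.028); robot.pause(.2); st("closed")
fm=0
for z in (.129,.132,.137,.145):
    c[2]=z; robot.move_linear(c,.02); s=st("pull %.3f"%z)
c[2]=.20; robot.move_linear(c,.08); robot.pause(.2); st("up")
f=robot.grab_frame("wrist"); cv2.imwrite("pics/up.png",cv2.resize(f[90:270,140:380,::-1],(600,450),interpolation=cv2.INTER_CUBIC))
E
```

```text
closed t12.97 [534.7 104.  126.1] F [-2.1 -2.1 -0.9] op0.0319 gf30.0
pull 0.129 t13.27 [535.2 104.5 129.4] F [-1.  -0.7  2.9] op0.0318 gf30.0
pull 0.132 t13.57 [535.1 104.4 132.2] F [-0.2  1.2 -0.5] op0.0313 gf30.0
pull 0.137 t13.97 [535.  104.2 137.2] F [-0.6 -1.  -1.6] op0.0320 gf30.0
pull 0.145 t14.52 [534.9 104.2 145. ] F [-0.4 -0.7 -1.8] op0.0320 gf30.0
up t15.56 [534.7 104.1 199.6] F [-0.5  0.8 -1.2] op0.0319 gf30.0
```

View pics/up.png

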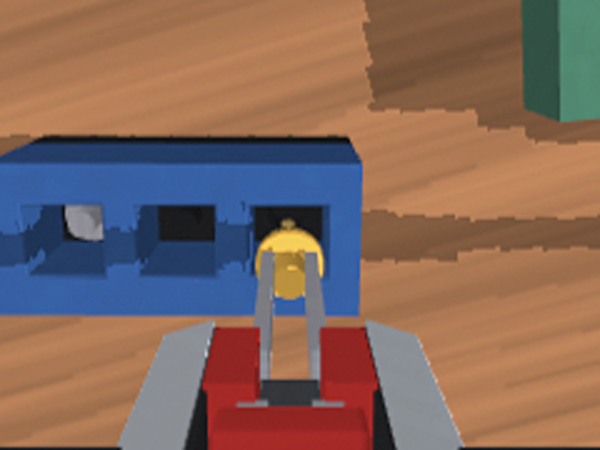

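The anvil is out: the collar is at (291,262) between the legs, looks level, and the well below is dark. Next I carry it over the screw.

```bash
python3 - <<'E'
from h import *
import pickle
robot.move_linear(np.array([.5349,.1042,.225]),.1)
R=down(np.radians(73.86)); p=np.array([.5562,-.1912,.215])
robot.move_ptp(p,R); robot.move_linear(np.array([.5562,-.1912,.200]),.04); robot.pause(.2); s=st("over")
ci=robot.camera_info("wrist"); f=robot.grab_frame("wrist"); g=robot.grab_frame("scene"); pickle.dump((ci,f),open("sc.pkl","wb"))
cs=robot.camera_info("scene"); P=s["ee_pos"]
print("wrist: stem end, collar, hole",proj(ci,[P-[0,0,.1177],P-[0,0,.0957],[.5562,-.1912,.07]]))
u=proj(cs,[[.5562,-.1912,.075]])[0].astype(int); print(u)
a=cv2.resize(f[110:230,180:330,::-1],(500,400),interpolation=cv2.INTER_CUBIC)
b=cv2.resize(g[u[1]-50:u[1]+30,u[0]-30:u[0]+30,::-1],(300,400),interpolation=cv2.INTER_CUBIC)
cv2.imwrite("pics/sc.png",np.hstack([a,b]))
E
```

```text
over t17.88 [ 556.3 -191.3  200.2] F [-0.3  0.1 -1.1] op0.0318 gf30.0
wrist: stem end, collar, hole [[255.29837703 188.73868872]
 [255.28273224 195.87358251]
 [255.38208112 185.03953645]]
[171 161]
```

View pics/sc.png

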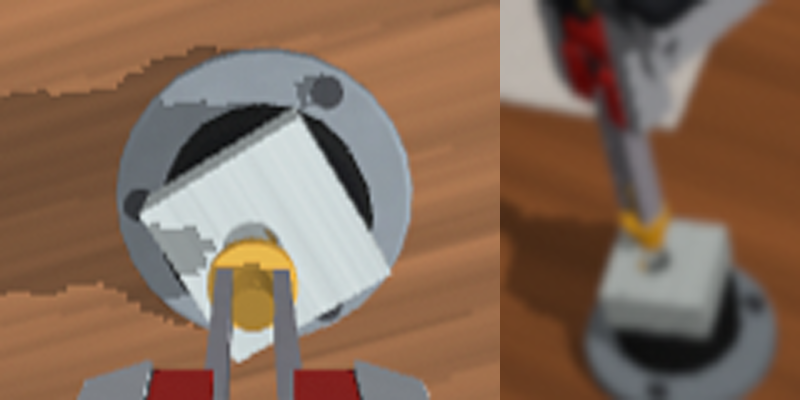

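The collar is centred at x≈254 and the hole at ≈251, about 1 mm apart and within the fit. The scene view shows the anvil upright over the hole. Now a gentle descent.

```bash
python3 - <<'E'
from h import *
p=np.array([.5562,-.1912,.1835]); print(robot.move_linear(p,.02,threshold=3.5)); st("desc"); robot.pause(.15); st("desc")
E
```

```text
False
desc t18.95 [ 556.2 -191.3  183.6] F [ 0.3  0.5 -1. ] op0.0324 gf30.0
desc t19.10 [ 556.2 -191.2  183.6] F [-0.1  0.1 -2.2] op0.0316 gf30.0
```

```bash
python3 - <<'E'
from h import *
p=np.array([.5562,-.1912,.1835])
for z in (.181,.179,.177,.175,.1735,.1725,.1718,.1712,.1706):
    p[2]=z; h=robot.move_linear(p,.012,threshold=17); s=st("%s %.4f"%(h,z))
    if h or s["force"][2]>17 or np.hypot(*s["force"][:2])>8: break
E
```

```text
False 0.1810 t19.46 [ 556.2 -191.4  181. ] F [ 0.4 -1.3 -1.5] op0.0318 gf30.0
False 0.1790 t19.77 [ 556.1 -191.1  178.7] F [ 1.4 -2.  -4.4] op0.0320 gf30.0
False 0.1770 t20.09 [ 556.1 -191.2  176.9] F [ 1.  -1.4 -2.2] op0.0319 gf30.0
False 0.1750 t20.41 [ 556.1 -191.1  174.8] F [ 0.1 -1.3 -3.6] op0.0315 gf30.0
False 0.1735 t20.68 [ 556.  -191.1  173.2] F [ 0.1 -1.1 -1.4] op0.0320 gf30.0
False 0.1725 t20.93 [ 556.1 -191.2  172.4] F [-0.3 -0.1 -1.9] op0.0318 gf30.0
False 0.1718 t21.18 [ 556.1 -191.1  171.6] F [ 0.3 -1.  -5. ] op0.0321 gf30.0
False 0.1712 t21.43 [ 556.2 -191.3  171.3] F [-0.1 -1.5 -0.9] op0.0318 gf30.0
False 0.1706 t21.68 [ 556.4 -191.4  170.9] F [-0.9 -1.1  5.6] op0.0319 gf30.0
```

```bash
python3 - <<'E'
from h import *
robot.pause(.2); s=st("now")
f=robot.grab_frame("wrist"); g=robot.grab_frame("scene"); u=(171,161)
a=cv2.resize(f[110:230,180:330,::-1],(500,400),interpolation=cv2.INTER_CUBIC)
b=cv2.resize(g[u[1]-50:u[1]+30,u[0]-30:u[0]+30,::-1],(300,400),interpolation=cv2.INTER_CUBIC)
cv2.imwrite("pics/in.png",np.hstack([a,b]))
E
```

```text
now t21.88 [ 556.4 -191.4  170.9] F [-0.9 -1.3  5.5] op0.0321 gf30.0
```

View pics/in.png

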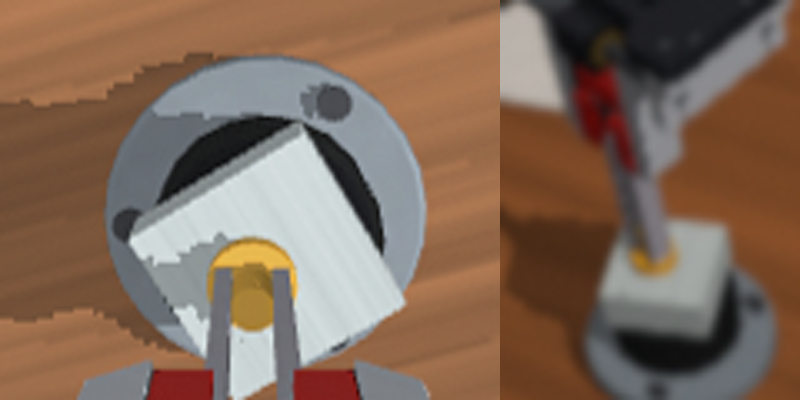

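The collar at (253,283) sits on the head, and the scene view shows it flush. I press slightly to confirm a hard stop, then let go.

```bash
python3 - <<'E'
from h import *
p=np.array([.5562,-.1912,.1700]); print(robot.move_linear(p,.01,threshold=5)); robot.pause(.1); st("press")
p[2]=.1712; robot.move_linear(p,.01); st("unload")
robot.gripper_to(.0385); robot.pause(.2); st("open")
p[2]=.178; robot.move_linear(p,.02); st("up1")
p[2]=.215; robot.move_linear(p,.08); robot.pause(.2); st("up2")
ci=robot.camera_info("wrist");f=robot.grab_frame("wrist"); g=robot.grab_frame("scene"); u=(171,161)
print(proj(ci,[[.5562,-.1912,.076]]))
a=cv2.resize(f[110:230,180:330,::-1],(500,400),interpolation=cv2.INTER_CUBIC)
b=cv2.resize(g[u[1]-50:u[1]+30,u[0]-30:u[0]+30,::-1],(300,400),interpolation=cv2.INTER_CUBIC)
cv2.imwrite("pics/rel.png",np.hstack([a,b]))
E
```

```text
False
press t22.33 [ 556.5 -191.5  170.6] F [-2.4 -1.  10.7] op0.0321 gf30.0
unload t22.60 [ 556.2 -191.1  171.1] F [-0.5 -0.7 -0.3] op0.0325 gf30.0
open t23.15 [ 556.2 -191.1  171.2] F [-0.1 -0.4 -0.5] op0.0394 gf8.4
up1 t23.64 [ 556.2 -191.2  178.1] F [-0.6 -1.1 -0.9] op0.0387 gf8.4
up2 t24.46 [ 556.  -191.1  214.6] F [ 0.1 -0.  -1.3] op0.0389 gf8.4
[[255.33162368 183.1994918 ]]
```

View pics/rel.png

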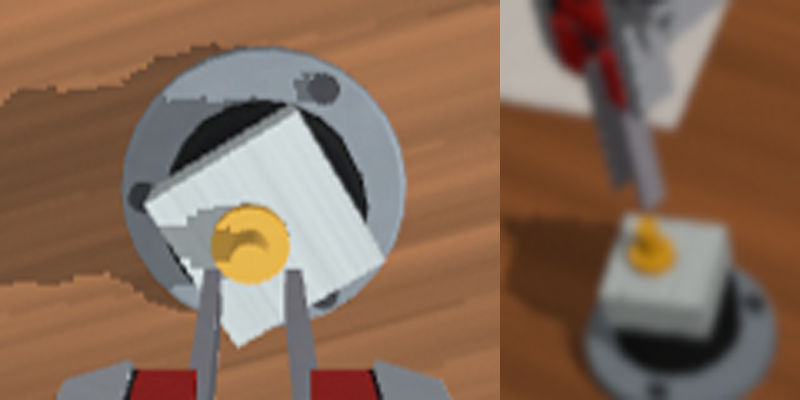

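The anvil stays seated at (251,244), exactly as predicted, with its collar flush. Now I return the tongs.

```bash
python3 - <<'E'
from h import *
R=down(np.radians(78.3)); p=np.array([.498,.2543,.215])
robot.move_ptp(p,R); p[2]=.165; robot.move_linear(p,.1,frame=None); robot.pause(.3); st("above")
p[2]=.150; print(robot.move_linear(p,.04,threshold=4)); st("tips .055")
p[2]=.104; h=robot.move_linear(p,.05,threshold=5); st(h)
if not h:
    p[2]=.0985; print(robot.move_linear(p,.012,threshold=3)); st("floor")
E
```

```text
above t27.16 [498.1 254.4 165.3] F [ 0.6  0.3 -0.6] op0.0388 gf8.4
False
tips .055 t27.68 [498.  254.2 149.8] F [ 0.4 -0.4 -1.3] op0.0388 gf8.4
False t28.75 [498.2 254.4 104.3] F [-0.8 -0.  -1.1] op0.0386 gf8.4
True
floor t29.16 [498.1 254.4  99.5] F [-0.3 -0.2  5.6] op0.0384 gf8.5
```

```bash
python3 - <<'E'
from h import *
robot.move_linear(np.array([.498,.2543,.0998]),.01); robot.gripper_to(.06); st("rel")
robot.move_linear(np.array([.498,.2543,.17]),.06); robot.move_linear(np.array([.498,.2543,.27]),.15); robot.pause(.3); st("clear")
f=robot.grab_frame("wrist"); g=robot.grab_frame("scene")
a=cv2.resize(f[:,:,::-1],(400,300)); b=cv2.resize(g[130:280,140:440,::-1],(800,400)[0:2],interpolation=cv2.INTER_CUBIC)
b=cv2.resize(b,(400,200)); m=np.zeros((300,800,3),np.uint8); m[:,:400]=a; m[:200,400:]=b
cv2.imwrite("pics/end.png",m)
E
```

```text
rel t29.95 [498.  254.3  99.8] F [ 0.3 -0.1 -0.3] op0.0598 gf0.0
clear t32.38 [497.9 254.2 269.6] F [ 0.1 -0.1 -0.4] op0.0600 gf0.0
```

View pics/end.png

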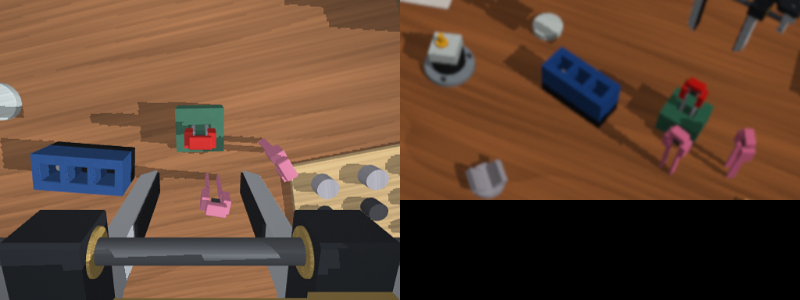

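The tongs stand in the holder at (200,135), the brass anvil is on the screw at (440,42), and nothing else has moved.

```bash
python3 -c "
from rig import robot
print(robot.sign_off())"
```

```text
the job is handed in; nothing more can be done
None
```

The job is handed in at about 32 s of the allowed 72 s: the brass anvil is seated flush on the elevating screw (press peaked near 11 N), the tongs are back in the green holder, and the last camera views showed nothing else moved.

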